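# Close the lugged lid of a glaze jar

### The job

Close the stoneware glaze jar: set its lid on the mouth and turn it until its lugs find the notches and it drops fully home, flat on the rim. Let go of it, and leave the bowl, the spatula and the basket where they are.

Things in the scene. Friction and masses are not known exactly. Their poses are not given: they have to be found in the camera images.
- jar_mouth (a point): Centre of the mouth of a pale stoneware jar, at rim height, 110 mm above the table; z up. The jar is an upright cylinder of 110 mm outside diameter, open at the top, fixed to the table. In the mouth, level with the rim, sits a stiff grey ring (see jar_collar).
- jar_collar (a point): Centre of the grey ring in the mouth, 6 mm below jar_mouth. Bore 72 mm, 12 mm thick, reaching out to the jar's wall. Four notches, each about 16 mm wide, 90 degrees apart, run right through it. The ring stands at a different angle each time and does not turn: nothing listed tells where the notches are, and this point's x and y axes do not.
- lid_seat (a point): Centre of the underside of the lid's flange (108 mm across, 9 mm thick; lid about 0.25 to 0.5 kg); z up, along the lid's axis. The lid starts right way up on the table, standing on its plug. Lugs off the notches, it stands 8 mm proud of the rim and turns either way; with lugs over notches (about 5 degrees play each way) it falls 8 mm if let go, and this point then meets jar_mouth.
- lid_plug (a point): Centre of the round plug under the flange, 11 mm below lid_seat. Plug 68 mm across, 22 mm deep, its last 8 mm tapering to 52 mm; it centres the lid in the ring. Four round lugs stand close by it, 41 mm from the lid's axis, 90 degrees apart, on its x and y axes: 9 mm thick, 8 mm long, the lower half tapering to 4 mm. Within a quarter turn they meet the notches.
- lid_bar (a point): Centre of the lid's wooden T handle, 42 mm above lid_seat: a level bar 60 mm long (x axis), 18 mm thick (y), 26 mm high (z), on a round stem of 18 mm diameter, with 20 mm free between bar and flange. Grip it across its 18 mm from above. z up.
- bowl: Bystander: an open stoneware bowl, 110 mm across, 50 mm high, loose on the table. Origin at the centre of its underside.
- spatula: Bystander: a wooden-handled spatula, 200 mm long, lying on the table. Origin under it, its x axis along its length.
- basket: Bystander: an open grey plastic basket, 120 x 180 x 80 mm high. Origin at the centre of its underside.
Mind the look-alikes: they are no part of the job. Leave any orange or red look-alike of the part that bears lid_seat alone.

How it is judged:
By the outcome, as a careful person would: the job done as asked, in the order asked, and still so for the second after the job is handed in, with the robot touching nothing.
It also fails if it takes over 64 s, if anything falls off the work surface, if the arm or the gripper's body presses on something with over 40 N, if the wrist force passes 120 N, or if a joint passes its speed limit or range.

### The arm

A 7-joint arm with a two-finger parallel gripper is mounted at the origin on the work surface. World frame = base frame: x ahead of the robot, y to its left, z up, the work surface at z = 0. Lengths are in mm, angles in rad, forces in N, time in s.
With the tool pointing down it reaches from about 400 to 925 mm from the base axis. Payload 5.6 kg.
Tool frame: the origin (TCP) lies midway between the tips of the shut fingers; the grasp point (between the pads) lies 19 mm behind it; z points along the fingers, y is the line along which they close (so a half turn about z gives the same grasp; the last joint's range is limited). The gripper opens to 85 mm and grips with 20 to 120 N. Pads are 22 mm wide; open, the fingers measure 114 mm over their backs; the gripper's body (76 mm by 85 mm) begins 54 mm behind the grasp point. The pads swing forward as they close: fully open they stand 13 mm farther back than shut.
Start: joints at [-1.181, 0.468, -0.012, 1.603, 0.006, 1.071, -0.056], TCP at [272.659, 590.056, 231.29] pointing down, gripper open.
Joint ranges: [-2.53, 2.53], [-0.31, 2.02], [-1.57, 1.55], [0.28, 2.44], [-1.29, 4.43], [0.15, 1.84], [-2.92, 2.92]. Speed limits (rad/s): [2.57, 2.57, 3.14, 3.14, 3.14, 3.14, 3.14].

### API

Orientations are given as a unit quaternion [x, y, z, w].
In Python, from rig import env, viewer gives the robot as it stands. The module is installed in compiled form; this text tells all that it offers.
- The arm moves only by the tool apply_moves, never from a script. Its argument "steps" is one flat list of numbers, 5 for each row, row after row: the closure, from -1 (fully open) to 1 (shut), then the shift along the tool's x, y, z normalised to -1 to 1, where 1 is 0.3 m, then the turn about the tool's z normalised to -1 to 1, where 1 is pi rad. A call has 1 to 12 rows; each row shifts and turns the commanded pose from where the row before left it, along the tool's axes as they then stand; what a row does not reach is not made up. A row lasts 1/10 s, in which the tool goes at most 50 mm and 8.59 degrees, less where a joint would pass 70% of its speed; a pose out of reach is approached as far as the arm can. A call with a number of a shift or a turn outside -1 to 1 is refused whole. A call with a gripper value outside its range is refused whole. The fingers move at their own pace and stop on an object; "squeeze" is the grip in N (left out, the last holds). Time passes only in rows, so rows that do not move let the fingers close. It gives the time, the measured TCP pose, the force, the opening and the grip force at its end, in the units of the state.
- env.get_state(): the state, without advancing time (a new reading comes with each control period).
- viewer.grab_frame(name): name is "side" or "top"; returns a dict with "pixels" (400x640x3 uint8, blue, green, red), "intrinsics" (3x3 intrinsics, pixels), "pose" (4x4, takes a point from camera to world coordinates). Camera axes: x right, y down, z forward; pixel columns grow to the right and rows downward; lengths in mm; the calibration is good to about 2 mm. A picture is of the moment at which its call begins. There is no depth.
- env.close_job(): hands the job in; it is judged then, once.
The state is a dict: "t": time; "joint_pos": joint angles; "qvel": joint speeds; "joint_efforts": joint torques, N m; "ee_pos": TCP position; "eef_rot": TCP orientation; "wrist_force": force on the tool from outside, world axes, zero at the start; "wrist_torque": the same for the moment, N m; "gripper_width": finger opening in mm; "grip_force": force on a finger pad.
Only numpy, scipy, OpenCV 4.12 (cv2) and the standard library are available. Lean on these libraries where they do the work, as an engineer would, in place of code of your own. Each camera call takes 0.05 s, during which the arm holds its last target. There are 200 camera calls.

## Working session

There is one attempt and no reset: what is moved stays moved. The work goes in short steps, Python scripts to look and compute and a tool call to move; the robot and the scene stay as the last step left them, time stands still between calls to the robot, and variables do not carry over. Pictures are saved under pics/ and viewed, at most 10 in all, crops included, and the job is handed in when it is done.

Besides the shell and the picture viewer there is one more tool, called after "Request:" by a JSON object that holds its "fn" and its "kwargs", one argument or row to a line. apply_moves: Moves the arm, as the interface text tells. Its arguments: {"type":"object","properties":{"steps":{"type":"array","items":{"type":"number","minimum":-1,"maximum":1}},"squeeze":{"type":"number"}},"required":["steps"]}

```bash
mkdir -p pics; python3 - <<'E'
from rig import env,viewer
import cv2,numpy as np
for n in("side","top"):
    f=viewer.grab_frame(n);cv2.imwrite(f"pics/{n}0.png",f["pixels"]);print(n,np.round(f["intrinsics"],1).tolist(),np.round(f["pose"],3).tolist())
s=env.get_state();print(s)
E
```

```text
side [[518.6, 0.0, 316.6], [0.0, 518.6, 203.4], [0.0, 0.0, 1.0]] [[0.973, -0.18, 0.145, 390.298], [-0.231, -0.747, 0.623, -769.585], [-0.004, -0.64, -0.768, 1016.919], [0.0, 0.0, 0.0, 1.0]]
top [[364.6, 0.0, 321.9], [0.0, 364.6, 199.2], [0.0, 0.0, 1.0]] [[-0.016, -0.987, 0.16, 425.771], [-1.0, 0.019, 0.019, -39.659], [-0.022, -0.16, -0.987, 966.492], [0.0, 0.0, 0.0, 1.0]]
{'t': 0.1, 'joint_pos': array([-1.18103283,  0.46833898, -0.01157808,  1.60354259,  0.00598106,
        1.07138126, -0.05630168]), 'qvel': array([ 8.74357630e-04, -7.67473122e-04, -7.12596991e-04, -3.49124521e-04,
       -9.84515920e-05,  6.27866129e-05,  3.14981878e-04]), 'joint_efforts': array([ 6.15627432e-04, -5.33519411e+01,  2.13173922e-02, -2.51964730e+01,
        1.14610250e-02,  4.29837004e-03,  4.60917661e-06]), 'ee_pos': array([272.45501393, 589.58667787, 230.39662055]), 'eef_rot': array([ 2.14744579e-01,  9.76669902e-01, -8.08944802e-04, -1.20755593e-04]), 'wrist_force': array([ 0.48257443, -0.84637573,  0.05378857]), 'wrist_torque': array([0.07352387, 0.07560878, 0.04054431]), 'grip_force': 0.0, 'gripper_width': 85.4510585388539}
```

View pics/top0.png

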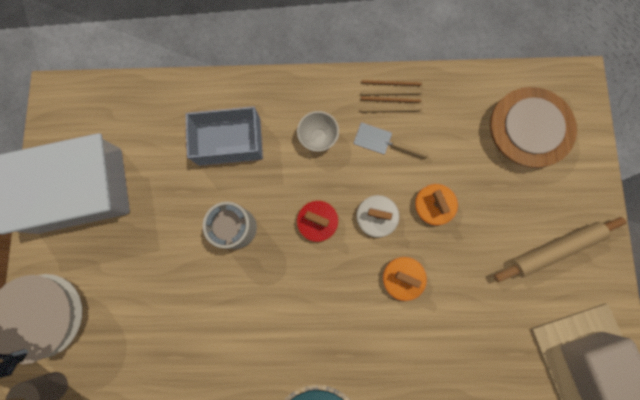

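View pics/side0.png

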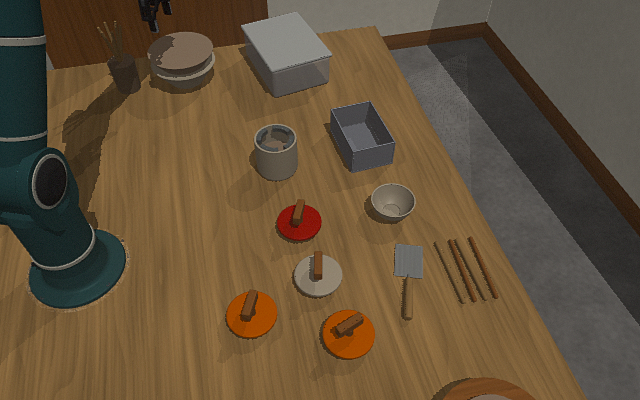

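The white lid is at top (378,216) and side (318,275). The jar is at top (227,226) and side (276,150). The red and orange lids are decoys. Next I'll enlarge the lid and jar.

```bash
cat >h.py <<'E'
from rig import env,viewer
import cv2,numpy as np
def ray(f,uv,z):
    K=np.array(f["intrinsics"]);T=np.array(f["pose"])
    uv=np.atleast_2d(np.float64(uv));d=np.c_[uv,np.ones(len(uv))]@np.linalg.inv(K).T@T[:3,:3].T
    o=T[:3,3];return o+d*((z-o[2])/d[:,2])[:,None]
def proj(f,p):
    K=np.array(f["intrinsics"]);T=np.array(f["pose"]);c=(np.atleast_2d(p)-T[:3,3])@T[:3,:3]
    q=c@K.T;return q[:,:2]/q[:,2:]
def crop(f,x,y,w,h,k):return cv2.resize(f["pixels"][y:y+h,x:x+w],None,fx=k,fy=k,interpolation=cv2.INTER_CUBIC)
E
python3 - <<'E'
from h import *
t=viewer.grab_frame("top");s=viewer.grab_frame("side")
a=[crop(t,195,195,66,50,6),crop(t,345,191,66,50,6),crop(s,243,115,66,50,6),crop(s,285,245,66,50,6)]
m=np.vstack([np.hstack(a[:2]),np.hstack(a[2:])]);cv2.imwrite("pics/c1.png",m)
hsv=lambda f:cv2.cvtColor(f["pixels"],cv2.COLOR_BGR2HSV)
for n,f,(x,y),r in(("top",t,(378,216),30),("side",s,(318,275),30)):
    H=hsv(f);sub=np.zeros(H.shape[:2],np.uint8);cv2.circle(sub,(x,y),r,255,-1)
    wood=cv2.inRange(H,(3,110,30),(14,255,255))&sub
    wh=cv2.inRange(H,(0,0,110),(180,70,255))&sub
    for nm,mk in(("bar",wood),("white",wh)):
        c=max(cv2.findContours(mk,0,2)[0],key=cv2.contourArea)
        if nm=="white":c=cv2.convexHull(c)
        e=cv2.fitEllipse(c) if nm=="white" else cv2.minAreaRect(c)
        print(n,nm,cv2.contourArea(c),np.round(np.r_[e[0],e[1],e[2]],1),[np.round(ray(f,e[0],z)[0],1) for z in(31,64,77)])
        print([np.round(p,1) for p in (cv2.boxPoints(e),)] )
    print(H[y-2:y+3:2,x-16:x+17:4].tolist())
E
```

```text
top bar 113.0 [379.3 214.1  22.6   6.6  13.2] [array([ 535.4, -168.6,   31. ]), array([ 531.5, -164. ,   64. ]), array([ 530. , -162.2,   77. ])]
[array([[367.6, 214.8],
       [369.1, 208.3],
       [391.1, 213.5],
       [389.5, 220. ]], dtype=float32)]
top white 1398.0 [377.5 215.8  42.2  42.9 109.3] [array([ 531.2, -163.7,   31. ]), array([ 527.5, -159.4,   64. ]), array([ 526. , -157.6,   77. ])]
[array([[364.2, 188.8],
       [404.7, 203. ],
       [390.8, 242.8],
       [350.3, 228.6]], dtype=float32)]
[[[17, 36, 127], [17, 45, 114], [13, 137, 119], [14, 152, 131], [14, 146, 140], [14, 142, 144], [14, 149, 144], [14, 129, 144], [21, 32, 185]], [[19, 34, 119], [20, 39, 117], [13, 61, 104], [14, 106, 96], [14, 143, 114], [13, 150, 129], [13, 141, 139], [15, 138, 142], [20, 30, 188]], [[18, 34, 126], [19, 40, 121], [15, 38, 120], [19, 42, 103], [14, 89, 80], [16, 112, 91], [15, 135, 113], [13, 111, 138], [20, 27, 188]]]
side bar 186.0 [317.5 265.   28.    7.   90. ] [array([ 536.2, -145.8,   31. ]), array([ 531.3, -166.7,   64. ]), array([ 529.4, -174.9,   77. ])]
[array([[314., 251.],
       [321., 251.],
       [321., 279.],
       [314., 279.]], dtype=float32)]
side white 1497.0 [317.9 274.6  40.8  47.5  90.6] [array([ 531.2, -170.5,   31. ]), array([ 526.5, -190.5,   64. ]), array([ 524.7, -198.4,   77. ])]
[array([[294.3, 253.9],
       [341.8, 254.4],
       [341.4, 295.2],
       [293.9, 294.7]], dtype=float32)]
[[[18, 63, 142], [21, 58, 127], [19, 59, 73], [13, 180, 98], [14, 184, 115], [16, 73, 116], [18, 58, 145], [18, 62, 145], [19, 55, 143]], [[19, 61, 129], [19, 56, 128], [15, 57, 72], [14, 162, 63], [12, 154, 76], [18, 70, 117], [18, 62, 144], [18, 59, 143], [19, 59, 143]], [[20, 56, 128], [19, 59, 126], [16, 78, 75], [14, 150, 63], [14, 177, 69], [15, 72, 117], [18, 55, 143], [17, 55, 143], [17, 58, 145]]]
```

View pics/c1.png

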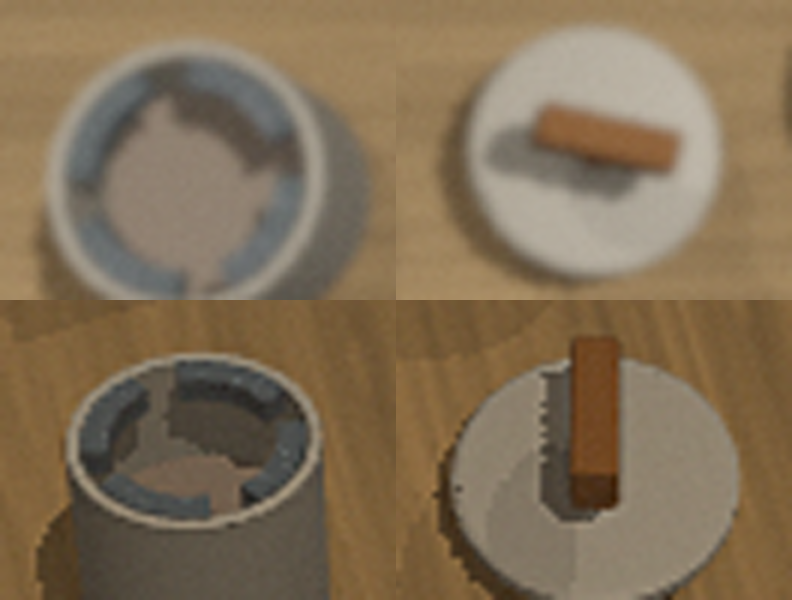

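The notches in the top crop lie near (165,75), (290,162), (207,283) and (88,200), in crop pixels. The lid bar runs nearly along world y. I'll compute the angles and the jar centre from the ellipse.

```bash
python3 - <<'E'
from h import *
t=viewer.grab_frame("top");s=viewer.grab_frame("side")
# blue ring mask
for n,f,(x,y),r in(("top",t,(226,224),27),("side",s,(276,138),24)):
    B=f["pixels"].astype(int);mk=((B[...,0]-B[...,2]>8)*255).astype(np.uint8)
    sub=np.zeros(mk.shape,np.uint8);cv2.circle(sub,(x,y),r,255,-1);mk&=sub
    v,u=np.nonzero(mk);P=ray(f,np.c_[u,v],110)[:,:2]
    (cc,rr)=cv2.minEnclosingCircle(P.astype(np.float32));c=np.array(cc)
    d=P-c;rad=np.hypot(*d.T);a=np.degrees(np.arctan2(d[:,1],d[:,0]))%360
    h=np.histogram(a[rad>38],36,(0,360))[0];print(n,len(u),np.round(c,1),rr,h.tolist())
    # 4-fold phase of filled ring; notch centre is opposite
    ph=np.angle(np.sum(np.exp(4j*np.radians(a[rad>38]))));print("notch mod90",(np.degrees(ph)/4+45)%90)
n=np.array([(165,75),(290,162),(207,283),(88,200)])/6+[195,195]
P=ray(t,n,110)[:,:2];c=P.mean(0);print(P.round(1),c,np.degrees(np.arctan2(*(P-c).T[::-1]))%90)
e=np.array([(595,340),(595,472)])-[396,300];e=e/6+[285,245];P=ray(s,e,77);print(P.round(1),P.mean(0))
e=np.array([(542,120),(672,150)])-[396,0];e=e/6+[345,191];P=ray(t,e,77);print(P.round(1),P.mean(0))
d=env.get_state();from scipy.spatial.transform import Rotation as R
print(R.from_quat(d["eef_rot"]).as_matrix().round(3),d["joint_pos"])
E
```

```text
top 0 [0. 0.] 0.0 [0, 0, 0, 0, 0, 0, 0, 0, 0, 0, 0, 0, 0, 0, 0, 0, 0, 0, 0, 0, 0, 0, 0, 0, 0, 0, 0, 0, 0, 0, 0, 0, 0, 0, 0, 0]
notch mod90 45.0
side 0 [0. 0.] 0.0 [0, 0, 0, 0, 0, 0, 0, 0, 0, 0, 0, 0, 0, 0, 0, 0, 0, 0, 0, 0, 0, 0, 0, 0, 0, 0, 0, 0, 0, 0, 0, 0, 0, 0, 0, 0]
notch mod90 45.0
[[548.9 214.5]
 [513.3 163.9]
 [466.4 195.7]
 [499.7 243.7]] [507.07212966 204.44595512] [13.53920936  8.74672478 12.16472358 10.63885123]
[[ 538.8 -141.7   77. ]
 [ 525.7 -196.4   77. ]] [ 532.28576398 -169.04845826   77.        ]
[[ 538.2 -138.2   77. ]
 [ 524.9 -190.5   77. ]] [ 531.55427915 -164.32887752   77.        ]
[[-0.908  0.419 -0.   ]
 [ 0.419  0.908 -0.001]
 [-0.    -0.001 -1.   ]] [-1.18099425  0.46779708 -0.01159527  1.6030245   0.00601437  1.07140435
 -0.05628707]
```

Request:
{"fn": "apply_moves", "kwargs": {
  "steps": [-1,0,0,0,0.0438,-1,0,0,0,0.0438,-1,0,0,0,0.0438,-1,0,0,0,0.0438,-1,0,0,0,0.0438,-1,0,0,0,0.0438,-1,0,0,0,0.0438,-1,0,0,0,0.0438,-1,0,0,0,0.0438,-1,0,0,0,0.0438]
}}

```text
t: 1.3
ee_pos: [272.5, 590.0, 231.2]
eef_rot: [0.788, 0.616, -0.0, 0.0]
wrist_force: [-1.2, 0.8, -0.2]
gripper_width: 85.0
grip_force: 0.0
```

Request:
{"fn": "apply_moves", "kwargs": {
  "steps": [-1,-0.125,0.08,0,0,-1,-0.125,0.08,0,0,-1,-0.125,0.08,0,0,-1,-0.125,0.08,0,0,-1,-0.125,0.08,0,0,-1,-0.125,0.08,0,0,-1,-0.125,0.08,0,0,-1,-0.125,0.08,0,0,-1,-0.125,0.08,0,0]
}}

```text
t: 2.2
ee_pos: [403.3, 209.5, 231.6]
eef_rot: [0.786, 0.618, 0.0, -0.0]
wrist_force: [0.3, -0.6, 0.3]
gripper_width: 85.5
grip_force: 0.0
```

Request:
{"fn": "apply_moves", "kwargs": {
  "steps": [-1,-0.125,0.08,0,0,-1,-0.125,0.08,0,0,-1,-0.125,0.08,0,0,-1,-0.125,0.08,0,0,-1,-0.125,0.08,0,0,-1,-0.125,0.08,0,0,-1,-0.125,0.08,0,0,-1,-0.125,0.08,0,0,-1,-0.125,0.08,0,0,-1,0,0,0,0,-1,0,0,0,0]
}}

```text
t: 3.3
ee_pos: [532.9, -168.8, 231.0]
eef_rot: [0.787, 0.617, -0.0, -0.0]
wrist_force: [-0.0, 0.8, 1.0]
gripper_width: 85.3
grip_force: 0.0
```

Request:
{"fn": "apply_moves", "kwargs": {
  "steps": [-1,0,0,0.1,0,-1,0,0,0.1,0,-1,0,0,0.1,0,-1,0,0,0.05,0,-1,0,0,0,0]
}}

```text
t: 3.8
ee_pos: [532.1, -165.9, 124.6]
eef_rot: [0.786, 0.619, -0.001, -0.002]
wrist_force: [-0.4, -0.8, 0.1]
gripper_width: 85.4
grip_force: 0.0
```

```bash
python3 - <<'E'
from h import *
t=viewer.grab_frame("top");s=viewer.grab_frame("side")
m=np.vstack([crop(t,325,165,110,80,5)[:300],crop(s,265,190,110,110,5)[250:550]]);cv2.imwrite("pics/c2.png",m)
for f,(x,y),r in((t,(226,224),22),(s,(276,138),24)):
    H=cv2.cvtColor(f["pixels"],cv2.COLOR_BGR2HSV);mk=cv2.inRange(H,(70,15,40),(135,255,255))
    sub=np.zeros(mk.shape,np.uint8);cv2.circle(sub,(x,y),r,255,-1);mk&=sub
    v,u=np.nonzero(mk);P=ray(f,np.c_[u,v],110)[:,:2]
    cc,rr=cv2.minEnclosingCircle(P.astype(np.float32));c=np.array(cc)
    d=P-c;rad=np.hypot(*d.T);a=np.degrees(np.arctan2(d[:,1],d[:,0]))%360
    k=rad>38;h=np.histogram(a[k],36,(0,360))[0];print(len(u),np.round(c,1),rr,h.tolist())
    print("notch mod90",(np.degrees(np.angle(np.sum(np.exp(4j*np.radians(a[k])))))/4+45)%90)
E
```

```text
29 [509.5 207.6] 43.1787223815918 [0, 0, 0, 3, 1, 3, 1, 2, 1, 0, 0, 0, 1, 0, 1, 0, 0, 0, 0, 0, 0, 1, 0, 1, 0, 0, 0, 0, 0, 0, 1, 0, 1, 2, 1, 1]
notch mod90 9.566500388956506
774 [520.4 209.8] 82.88274383544922 [12, 10, 15, 16, 19, 25, 30, 41, 39, 44, 28, 9, 3, 5, 2, 0, 2, 1, 1, 1, 1, 5, 6, 5, 4, 10, 23, 24, 3, 0, 0, 0, 0, 2, 6, 10]
notch mod90 41.68314319442108
```

View pics/c2.png

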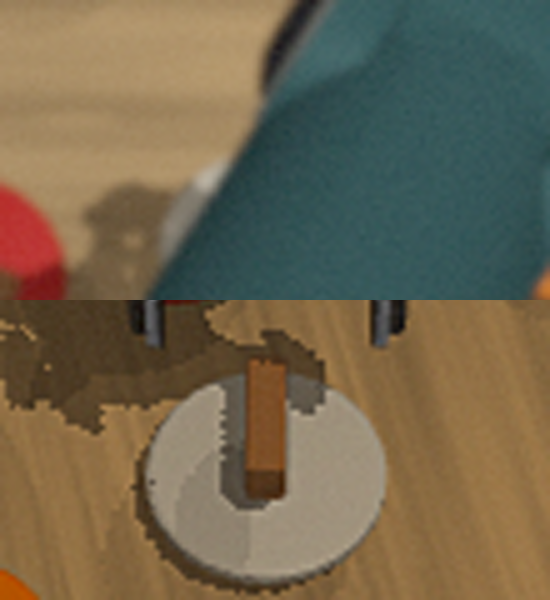

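The fingers (crop columns 152 and 380) straddle the bar at 266 symmetrically. I'll descend and grip.

Request:
{"fn": "apply_moves", "kwargs": {
  "steps": [-1,0,0,0.1,0,-1,0,0,0.1,0,-1,0,0,0.07,0,-1,0,0,0,0,1,0,0,0,0,1,0,0,0,0,1,0,0,0,0,1,0,0,0,0,1,0,0,0,0,1,0,0,0,0,1,0,0,0,0,1,0,0,0,0],
  "squeeze": 60
}}

```text
t: 5.1
ee_pos: [533.5, -167.8, 45.9]
eef_rot: [0.786, 0.618, 0.0, 0.0]
wrist_force: [-1.9, 0.4, 6.1]
gripper_width: 17.1
grip_force: 63.7
```

Request:
{"fn": "apply_moves", "kwargs": {
  "steps": [1,0,0,-0.02,0,1,0,0,-0.08,0,1,0,0,-0.1,0,1,0,0,-0.1,0,1,0,0,-0.1,0,1,0,0,-0.1,0,1,0,0,0,0]
}}

```text
t: 5.8
ee_pos: [535.3, -168.7, 198.8]
eef_rot: [0.786, 0.618, 0.002, 0.002]
wrist_force: [0.4, -0.3, -3.1]
gripper_width: 17.1
grip_force: 62.5
```

```bash
python3 - <<'E'
from h import *
from scipy.optimize import least_squares
# edges of the saved first pictures: outer rim (55 mm radius at z=110) by radial gradient
for n,c0 in(("top",(508,205)),("side",(508,205))):
    f=viewer.grab_frame(n);im=cv2.imread(f"pics/{n}0.png")
    g=cv2.GaussianBlur(im,(0,0),.7).astype(np.float32);c=np.array(c0,float)
    for it in range(4):
        pts=[]
        for a in np.radians(np.arange(0,360,6)):
            r=np.arange(49,62,.5);w=np.c_[c[0]+r*np.cos(a),c[1]+r*np.sin(a),np.full(len(r),110)]
            q=proj(f,w).astype(np.float32)
            p=cv2.remap(g,q[:,:1],q[:,1:],1)[:,0];d=np.abs(p[4:]-p[:-4]).sum(1);i=d.argmax()
            if d[i]>40:pts.append(w[i+2,:2])
        pts=np.array(pts)
        s=least_squares(lambda x:np.hypot(*(pts-x[:2]).T)-x[2],[*c,55],loss="soft_l1");c=s.x[:2]
    print(n,len(pts),s.x.round(1))
    # dark/blue profile of the ring: mean (B-R) along radius 38..47 for each angle at z=110
    A=np.arange(0,360,5);pr=[]
    for a in np.radians(A):
        r=np.arange(39,47,1.);q=proj(f,np.c_[c[0]+r*np.cos(a),c[1]+r*np.sin(a),np.full(len(r),110)]).astype(np.float32)
        p=cv2.remap(g,q[:,:1],q[:,1:],1)[:,0];pr.append((p[:,0]-p[:,2]).mean())
    pr=np.array(pr);print(pr.round().astype(int).tolist(),(np.degrees(np.angle(((pr-pr.mean())*np.exp(4j*np.radians(A))).sum()))/4+45)%90)
E
```

```text
top 41 [505.5 204.6  52.5]
[-3, -10, -14, -15, -11, -3, 2, 3, 3, 4, 4, 4, 4, 4, 4, 5, 3, -3, -13, -16, -17, -13, -4, 1, 3, 1, 2, 2, 1, 0, 0, -1, -2, -3, -4, -8, -18, -25, -25, -23, -19, -11, -7, -6, -6, -6, -5, -5, -5, -4, -3, -2, -3, -2, -4, -11, -18, -20, -19, -13, -3, 2, 3, 4, 3, 3, 2, 3, 3, 2, 3, 2] 11.389225224955304
side 37 [505.  201.9  51.6]
[-6, -12, -11, -7, -4, -3, -2, -2, -1, -1, -1, -1, -1, -1, -1, 0, -1, -9, -21, -22, -22, -20, -8, -2, -1, -1, -1, -1, -3, -3, -4, -5, -4, -4, -5, -6, -7, -7, -10, -16, -19, -13, -7, -6, -7, -8, -6, -6, -6, -5, -6, -5, -4, -3, -6, -28, -36, -36, -28, -13, -3, -1, -2, -2, -1, -1, -1, -1, -1, -2, -2, -2] 11.240764467129182
```

Request:
{"fn": "apply_moves", "kwargs": {
  "steps": [1,0,0,0,-0.0349,1,0,0,0,-0.0349,1,0,0,0,-0.0349,1,0,0,0,-0.0349,1,0,0,0,0]
}}

```text
t: 6.4
ee_pos: [531.9, -167.4, 193.2]
eef_rot: [0.633, 0.774, -0.001, -0.002]
wrist_force: [-0.4, 1.0, -3.5]
gripper_width: 17.2
grip_force: 62.5
```

Request:
{"fn": "apply_moves", "kwargs": {
  "steps": [1,0.06,0.008,0,0,1,0.12,0.015,0,0,1,0.13,0.015,0,0,1,0.13,0.015,0,0,1,0.13,0.015,0,0,1,0.13,0.016,0,0,1,0.13,0.016,0,0,1,0.13,0.016,0,0,1,0.13,0.016,0,0,1,0.1,0.013,0,0,1,0.04,0.006,0,0,1,0,0,0,0]
}}

```text
t: 7.6
ee_pos: [503.2, 204.4, 194.0]
eef_rot: [0.632, 0.775, -0.001, -0.0]
wrist_force: [-0.0, 0.0, -3.8]
gripper_width: 16.7
grip_force: 62.6
```

```bash
python3 - <<'E'
from h import *
s=viewer.grab_frame("side");t=viewer.grab_frame("top")
m=np.vstack([crop(s,220,60,120,120,5),])[:600];m=np.hstack([m[:, :400] if 0 else cv2.resize(m,(500,500)),cv2.resize(t["pixels"][160:280,165:285],(300,300)).repeat(1,0) if 0 else cv2.copyMakeBorder(cv2.resize(t["pixels"][160:280,165:285],(300,300)),0,200,0,0,0)])
cv2.imwrite("pics/c3.png",m);st=env.get_state();print(st["ee_pos"],st["eef_rot"],st["wrist_force"])
E
```

```text
[504.04111957 200.97830049 194.55552781] [ 6.33752269e-01  7.73535306e-01 -1.07814003e-03  1.69572495e-04] [ 0.30695685 -0.77716182 -3.07709201]
```

View pics/c3.png

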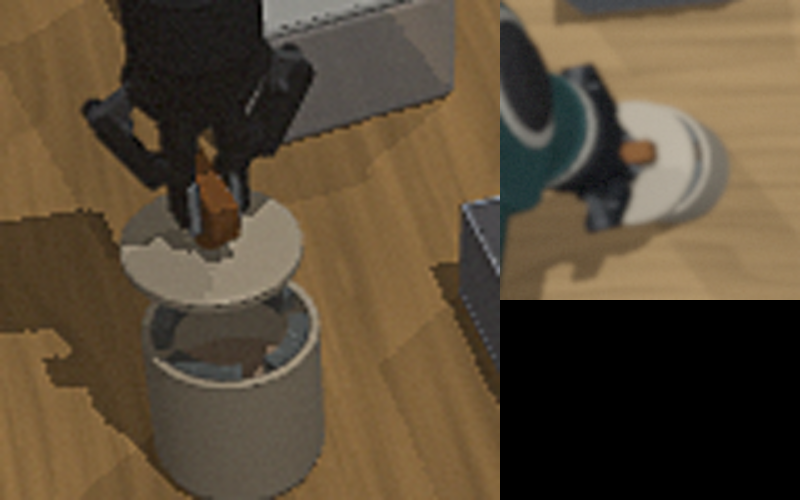

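The lid hangs above the jar, level. In the side crop its flange spans columns 120 to 302 and its lower edge is at row 307. I'll compare this with the prediction.

```bash
python3 - <<'E'
from h import *
s=viewer.grab_frame("side");im=cv2.GaussianBlur(s["pixels"],(0,0),.6).astype(np.float32)
from scipy.optimize import least_squares
# flange top edge at z=180+-, lower outline at 171: lower-half silhouette uses the bottom edge
for z,angs in((176,np.r_[180:360:5]),):
    for R0 in(54,):
        c=np.array([504.,203.])
        for it in range(5):
            pts=[]
            for a in np.radians(angs):
                r=np.arange(44,66,.5);w=np.c_[c[0]+r*np.cos(a),c[1]+r*np.sin(a),np.full(len(r),z-4.5 )]
                q=proj(s,w).astype(np.float32);p=cv2.remap(im,q[:,:1],q[:,1:],1)[:,0]
                d=np.abs(p[4:]-p[:-4]).sum(1);i=d.argmax()
                if d[i]>40:pts.append(w[i+2,:2])
            P=np.array(pts);sol=least_squares(lambda x:np.hypot(*(P-x).T)-R0,c,loss="soft_l1");c=sol.x
        print(z,len(P),c.round(1),np.hypot(*(P-c).T).round(1).tolist())
ps=[env.get_state()["ee_pos"]]
for _ in range(4):viewer.grab_frame("side");ps.append(env.get_state()["ee_pos"])
print(np.round(ps,1),np.mean(ps,0))
E
```

```text
176 36 [502.4 206.7] [52.6, 53.6, 54.6, 54.1, 53.6, 53.6, 53.6, 54.1, 53.1, 53.6, 54.1, 53.6, 53.6, 54.6, 55.1, 53.6, 54.0, 54.5, 55.5, 54.0, 54.0, 54.0, 55.0, 54.0, 54.5, 54.5, 53.5, 53.5, 53.5, 53.5, 54.0, 52.5, 54.0, 53.4, 53.4, 53.9]
[[504.3 200.5 194.8]
 [504.5 200.5 195. ]
 [504.5 200.7 195.2]
 [504.5 201.  195.3]
 [504.5 201.4 195.3]] [504.44764172 200.81746676 195.13467569]
```

```bash
python3 - <<'E'
from h import *
from scipy.optimize import least_squares
def fit(f,im,z,R0,angs,c,lo,hi):
    im=cv2.GaussianBlur(im,(0,0),.6).astype(np.float32);c=np.array(c,float)
    for it in range(6):
        pts=[]
        for a in np.radians(angs):
            r=np.arange(lo,hi,.5);w=np.c_[c[0]+r*np.cos(a),c[1]+r*np.sin(a),np.full(len(r),z)]
            q=proj(f,w).astype(np.float32);p=cv2.remap(im,q[:,:1],q[:,1:],1)[:,0]
            d=np.abs(p[4:]-p[:-4]).sum(1);i=d.argmax()
            if d[i]>25:pts.append(w[i+2,:2])
        P=np.array(pts);c=least_squares(lambda x:np.hypot(*(P-x).T)-R0,c,loss="soft_l1").x
    return c.round(1),len(P),np.hypot(*(P-c).T).round(0).astype(int).tolist()
s=viewer.grab_frame("side");t=viewer.grab_frame("top");s0=cv2.imread("pics/side0.png");t0=cv2.imread("pics/top0.png")
print("side far half rim",fit(s,s0,110,55,np.r_[-10:190:6],(505,203),52,60))
print("side all rim",fit(s,s0,110,55,np.r_[0:360:6],(505,203),53,60))
print("top rim left/up",fit(t,t0,110,55,np.r_[-40:140:6],(505,203),52,60))
print("top rim all",fit(t,t0,110,55,np.r_[0:360:6],(505,203),52,60))
print("lid side0",fit(s,s0,22,54,np.r_[180:360:5],(532,-167),46,62))
print("lid side0 top",fit(s,s0,31,54,np.r_[0:180:5],(532,-167),46,62))
print("lid top0",fit(t,t0,31,54,np.r_[0:360:5],(532,-167),46,62))
E
```

```text
side far half rim (array([503.8, 197.7]), 30, [53, 54, 53, 54, 54, 54, 54, 55, 55, 56, 56, 56, 56, 56, 57, 55, 53, 55, 53, 58, 53, 53, 57, 56, 55, 53, 53, 53, 53, 53])
side all rim (array([507.9, 203.3]), 59, [54, 55, 55, 54, 55, 54, 54, 54, 55, 54, 55, 54, 54, 54, 54, 54, 55, 55, 55, 55, 55, 55, 55, 55, 55, 54, 55, 54, 54, 55, 54, 54, 55, 55, 55, 55, 55, 55, 55, 55, 55, 55, 54, 54, 55, 54, 55, 54, 55, 55, 54, 55, 54, 55, 55, 54, 54, 55, 54])
top rim left/up (array([501.5, 203.3]), 30, [53, 53, 53, 53, 54, 55, 54, 55, 55, 56, 56, 56, 57, 56, 56, 55, 55, 55, 53, 53, 53, 53, 58, 55, 56, 55, 55, 53, 53, 53])
top rim all (array([508.6, 206.5]), 45, [56, 56, 56, 56, 56, 56, 55, 54, 55, 54, 56, 56, 56, 56, 55, 55, 54, 54, 55, 55, 55, 54, 55, 55, 55, 55, 55, 55, 55, 55, 55, 55, 55, 55, 56, 55, 55, 55, 56, 55, 56, 55, 55, 56, 56])
lid side0 (array([ 532.6, -163.1]), 36, [53, 54, 54, 53, 54, 54, 54, 54, 54, 55, 54, 54, 55, 54, 53, 55, 55, 54, 54, 55, 54, 55, 54, 54, 54, 54, 54, 54, 54, 54, 53, 54, 54, 54, 54, 54])
lid side0 top (array([ 531.6, -170.5]), 32, [54, 53, 54, 54, 55, 54, 54, 54, 54, 53, 54, 55, 55, 55, 51, 50, 52, 54, 54, 54, 54, 54, 54, 54, 54, 54, 53, 54, 53, 54, 54, 54])
lid top0 (array([ 532.2, -163.9]), 70, [54, 55, 53, 54, 54, 53, 53, 52, 52, 52, 52, 53, 54, 53, 55, 54, 54, 55, 55, 54, 53, 54, 53, 54, 55, 53, 53, 54, 54, 54, 55, 53, 54, 51, 51, 51, 52, 53, 52, 54, 53, 53, 54, 52, 54, 54, 54, 54, 53, 55, 54, 53, 53, 54, 53, 53, 53, 52, 54, 53, 54, 53, 52, 52, 54, 54, 53, 53, 52, 55])
```

Request:
{"fn": "apply_moves", "kwargs": {
  "steps": [1,-0.0103,0.0177,0,0,1,0,0,0.05,0,1,0,0,0.05,0,1,0,0,0.02,0,1,0,0,0.02,0,1,0,0,0.01,0,1,0,0,0.01,0,1,0,0,0,0]
}}

```text
t: 8.85
ee_pos: [510.5, 201.9, 147.8]
eef_rot: [0.633, 0.774, 0.001, 0.0]
wrist_force: [0.1, 2.4, -2.4]
gripper_width: 16.6
grip_force: 62.7
```

Request:
{"fn": "apply_moves", "kwargs": {
  "steps": [1,0,0,0.01,0,1,0,0,0.01,0,1,0,0,0,0]
}}

```text
t: 9.15
ee_pos: [510.3, 202.2, 141.2]
eef_rot: [0.632, 0.775, 0.001, -0.0]
wrist_force: [1.4, 4.6, -3.4]
gripper_width: 17.0
grip_force: 62.6
```

Request:
{"fn": "apply_moves", "kwargs": {
  "steps": [1,0,0,0.01,0,1,0,0,0,0]
}}

```text
t: 9.35
ee_pos: [510.4, 202.3, 138.3]
eef_rot: [0.632, 0.775, 0.001, -0.0]
wrist_force: [1.9, 5.1, -4.3]
gripper_width: 17.3
grip_force: 62.6
```

Request:
{"fn": "apply_moves", "kwargs": {
  "steps": [1,0.004,0,0.01,0,1,0,0,0,0]
}}

```text
t: 9.55
ee_pos: [510.0, 202.5, 135.0]
eef_rot: [0.633, 0.774, 0.0, 0.0]
wrist_force: [1.1, 4.0, -4.1]
gripper_width: 16.9
grip_force: 62.5
```

Request:
{"fn": "apply_moves", "kwargs": {
  "steps": [1,0,0,0.008,0,1,0,0,0,0]
}}

```text
t: 9.75
ee_pos: [509.8, 202.5, 133.8]
eef_rot: [0.633, 0.774, 0.0, -0.0]
wrist_force: [-3.7, 2.4, 6.0]
gripper_width: 17.1
grip_force: 63.9
```

Request:
{"fn": "apply_moves", "kwargs": {
  "steps": [-1,0,0,0,0,-1,0,0,0,0,-1,0,0,0,0,-1,0,0,0,0,-1,0,0,0,0,-1,0,0,0,0,-1,0,0,0,0]
}}

```text
t: 10.45
ee_pos: [509.8, 202.0, 132.9]
eef_rot: [0.633, 0.774, -0.0, 0.0]
wrist_force: [0.3, 0.4, -0.4]
gripper_width: 85.2
grip_force: 0.0
```

Request:
{"fn": "apply_moves", "kwargs": {
  "steps": [-1,0,0,-0.05,0,-1,0,0,-0.1,0,-1,0,0,-0.1,0,-1,0,0,-0.1,0,-1,0,0,-0.05,0,-1,0.1,0,0,0,-1,0.1,0,0,0,-1,0.1,0,0,0,-1,0.1,0,0,0,-1,0.1,0,0,0,-1,0.1,0,0,0,-1,0,0,0,0]
}}

```text
t: 11.65
ee_pos: [471.7, 383.6, 253.6]
eef_rot: [0.63, 0.777, 0.001, -0.001]
wrist_force: [-0.6, 0.8, -0.5]
gripper_width: 85.8
grip_force: 0.0
```

```bash
python3 - <<'E'
from h import *
s=viewer.grab_frame("side");t=viewer.grab_frame("top")
cv2.imwrite("pics/c4.png",np.hstack([crop(s,236,90,80,100,5),crop(t,190,180,60,100,5)]))
E
```

```text
(no output)
```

View pics/c4.png

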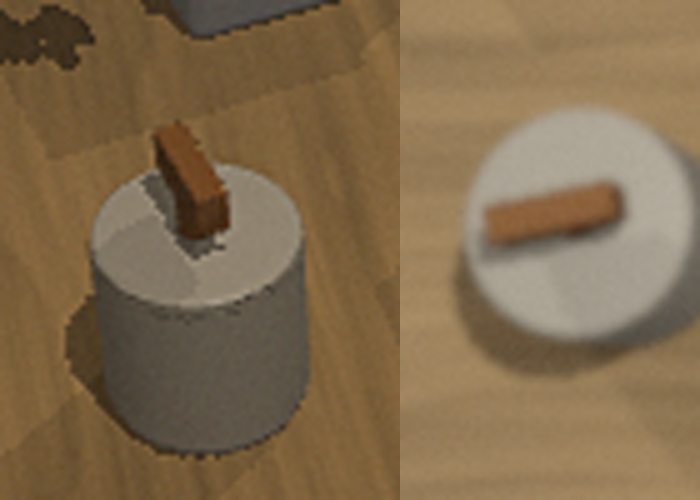

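The lid sits flush on the jar, with no gap under its edge at side crop rows 290–310, and the gripper is clear. I'll hand it in.

```bash
python3 -c "
from rig import env
print(env.close_job())"
```

```text
the job is handed in; nothing more can be done
None
```

The white lid is on the glaze jar with its lugs in the notches, flat on the rim and let go; the arm did not touch the bowl, spatula, basket or look-alike lids, and the job was handed in at about 12 s.

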